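# Swap the idler gear of an open drive unit

### The job

The small gear on the middle shaft of the open drive unit is the wrong one: lift it off and put it in the empty, undivided open parts bin that stands on its own on the table. In its place fit the loose ten-toothed gear, the one that matches the unit's other two gears: turn it (and the output gear, by the bar on top of it) so that the teeth mesh on both sides, and push it down fully home on the shaft. Let go at the end, and leave everything else on the table where it lies.

Things in the scene. Friction and masses are not known exactly. Their poses are not given: they have to be found in the camera images.
- drive_unit: Fixed aluminium gearbox body, cover off; place and yaw vary. Block 150 x 205 mm (x -60 to +90, y -102 to +102 mm in its frame), flat top 30 mm above the table; an upright wall at x = +82 to +90 mm stands 85 mm above the table. Three gear axes stand on the flat top. Origin on the table under the middle shaft.
- seat (a point): On the middle shaft's axis, atop its 4 mm shoulder, 34 mm above the table: a gear fully home has its underside here. Axes as the drive unit's. Input gear's axis: 61 mm from here along -y; output gear's axis: 61 mm from here at x = +30.5, y = +52.8 mm.
- gear_in: Input gear, steel, braked: it cannot be turned. Ten teeth like the loose ten-toothed gear, 14 mm thick, 69 mm across the tooth tips, 48 mm across the roots; low 20 mm hub, 5 mm high, on top. Origin on its axis at its underside (level with the seat); a tooth lies along its +x axis, the others every 36 degrees. Its yaw varies.
- out_axis (a point): On the output gear's axis at its underside (level with the seat); the axes turn with the gear. Same ten teeth, 14 mm thick, 69 mm across tips; a tooth lies along +x of this frame. On top a bar to grip: 44 mm long along this x, 14 mm thick along this y, from 14 to 44 mm above this point.
- gear_out (a joint): Angle of the output gear, rad, positive anticlockwise from above; 0 when its +x is the drive unit's +x. Turns freely from -2.5 to 2.5 with a light friction of 0.06 Nm and stays where it is left.
- gear_ten: Loose ten-toothed steel gear to fit, about 300 g, lying flat on the table. Disc 14 mm thick, 69 mm across tips, 48 mm across roots; teeth 6 to 8 mm wide, about 2 mm play in mesh either way. On top a square boss 28 x 28 x 30 mm, faces square to x and y; 15 mm bore right through. Origin on its axis at its underside, z up; a tooth along +x, others every 36 degrees.
- gear_small: The wrong gear, about 160 g, on the middle shaft at the start, loose on it (18 mm bore) and touching neither neighbour. Eight teeth, 45 mm across tips, 14 mm thick; the same square boss 28 x 28 x 30 mm on top, faces square to x and y. Origin on its axis at its underside, z up.
- bin: Open-topped empty blue plastic parts bin without dividers, fixed, standing on its own on the table (not in a rack, not the long divided one at the back): outside 160 (x) x 135 (y) x 55 mm high, walls and floor about 4 mm. Origin at the centre of its underside.
- gear_large: Bystander: larger gear with fourteen teeth, 93 mm across tips, same square boss, 44 mm high. Origin on its axis at its underside.
- carton: Bystander: cardboard carton 90 x 70 x 50 mm. Origin at the centre of its underside.
- oil: Bystander: white oil bottle 52 mm wide, 130 mm high. Origin under its centre.
- tape: Bystander: roll of tape lying flat, 90 mm wide, 25 mm high. Origin under its centre.
- driver: Bystander: screwdriver lying on the table, between robot and workpieces.
- wheel: Bystander: castor wheel lying flat, 64 mm wide, 32 mm high. Origin under its centre.
- block: Bystander: dark steel block 60 x 40 x 30 mm. Origin under its centre.
- shaft_tip (a point): Tip of the middle shaft, a 13 mm round steel post with a tapered end, 30 mm above the seat (64 mm above the table). Two spring balls in its sides, 5 mm above the seat, stand out 2 mm and grip the bore of the ten-toothed gear: that gear's last 8 mm need a downward push of a few N beyond its weight, or it hangs short of home.
Mind the look-alikes: they are no part of the job. Leave any orange look-alike of the bin alone.

How it is judged:
By the outcome, as a careful person would: the job done as asked, in the order asked, and still so for the second after the job is handed in, with the robot touching nothing.
It also fails if it takes over 62 s, if anything falls off the work surface, if the arm or the gripper's body presses on something with over 40 N, if the wrist force passes 120 N, or if a joint passes its speed limit or range.

### The arm

A 6-joint arm with a two-finger parallel gripper is mounted at the origin on the work surface. World frame = base frame: x ahead of the robot, y to its left, z up, the work surface at z = 0. Lengths are in m, angles in rad, forces in N, time in s.
With the tool pointing down it reaches from about 0.25 to 0.775 m from the base axis. Payload 4 kg.
Tool frame: the origin (TCP) lies at the very end of the fingers, on their centre line; the grasp point (between the pads) lies 19 mm behind it; z points along the fingers, y is the line along which they close (so a half turn about z gives the same grasp; the last joint's range is limited). The gripper opens to 94 mm and grips with 3 to 60 N. Pads are 16 mm wide; open, the fingers measure 119 mm over their backs; the gripper's body (75 mm by 177 mm) begins 78 mm behind the grasp point.
Start: joints at [-1.348, 0.087, 1.371, -0, 1.684, -0.103], TCP at [0.176, -0.521, 0.206] pointing down, gripper open.
Joint ranges: [-3.1, 3.1], [-0.76, 2.03], [0.27, 2.55], [-1.08, 4.22], [0.17, 2.65], [-2.57, 2.57]. Speed limits (rad/s): [2.79, 2.79, 3.14, 3.14, 3.14, 3.14].

### API

Orientations are given as [roll, pitch, yaw] about the fixed x, y, z axes, in that order (R = Rz(yaw) Ry(pitch) Rx(roll)).
In Python, from bench import robot, vision gives the robot as it stands.
- The arm moves only by the shell command python3 -m crank 'ROWS'. ROWS is JSON, a list of rows, each a list of 3 entries, a list of its own where there are three numbers: the closure, from 0 (fully open) to 1 (shut), then the shift along the tool's x, y, z in m, then the turn, a rotation vector about the tool's x, y, z in degrees. A call has 1 to 8 rows; each row shifts and turns the commanded pose from where the row before left it, along the tool's axes as they then stand; what a row does not reach is not made up. A row lasts 1/10 s, in which the tool goes at most 50 mm and 8.59 degrees, less where a joint would pass 70% of its speed; a pose out of reach is approached as far as the arm can. A call with a gripper value outside its range is refused whole. The fingers move at their own pace and stop on an object; the grip force is fixed at half the most. Time passes only in rows, so rows that do not move let the fingers close. It gives the time, the measured TCP pose, the force, the opening and the grip force at its end, in the units of the state.
- robot.get_obs(): the state, without advancing time (a new reading comes with each control period).
- vision.snapshot(name): name is "scene" or "top" or "wrist"; returns a dict with "color" (384x512x3 uint8, red, green, blue), "z_map" (384x512 float32, m along the optical axis (not along the pixel's ray), 0 where there is no reading), "fx", "fy", "cx", "cy" (pixels), "R" (3x3) and "t" (3): a world point X has camera coordinates R X + t. Camera axes: x right, y down, z forward; pixel columns grow to the right and rows downward; lengths in m; the calibration is good to about 2 mm. A picture is of the moment at which its call begins.
- robot.close_job(): hands the job in; it is judged then, once.
The state is a dict: "time": time; "joint_positions": joint angles; "qvel": joint speeds; "joint_torque": joint torques, N m; "tool_pos": TCP position; "ee_rot": TCP orientation; "wrist_force": force on the tool from outside, world axes, zero at the start; "wrist_torque": the same for the moment, N m; "width": finger opening in m; "finger_force": force on a finger pad.
Only numpy, scipy, OpenCV 4.12 (cv2) and the standard library are available. Lean on these libraries where they do the work, as an engineer would, in place of code of your own. Each camera call takes 0.05 s, during which the arm holds its last target. There are 200 camera calls.

## Working session

There is one attempt and no reset: what is moved stays moved. The work goes in short steps, Python scripts to look and compute and a shell command to move; the robot and the scene stay as the last step left them, time stands still between calls to the robot, and variables do not carry over. Pictures are saved under pics/ and viewed, at most 10 in all, crops included, and the job is handed in when it is done.

```bash
mkdir -p pics; ls; cat > h.py <<'E'
import numpy as np, cv2
from bench import robot, vision
def snap(n,f=None):
    s=vision.snapshot(n)
    if f: cv2.imwrite('pics/'+f,cv2.cvtColor(s['color'],cv2.COLOR_RGB2BGR))
    return s
def ray(s,u,v,z):
    "pixel -> world point on plane z"
    R=np.array(s['R']);t=np.array(s['t']);o=-R.T@t
    d=R.T@np.array([(u-s['cx'])/s['fx'],(v-s['cy'])/s['fy'],1])
    return o+d*(z-o[2])/d[2]
def cloud(s):
    z=s['z_map'];v,u=np.mgrid[:z.shape[0],:z.shape[1]]
    P=np.stack([(u-s['cx'])/s['fx']*z,(v-s['cy'])/s['fy']*z,z],-1)
    return (P-np.array(s['t']))@np.array(s['R'])
def proj(s,X):
    c=np.array(s['R'])@np.array(X)+np.array(s['t']);return c[0]/c[2]*s['fx']+s['cx'],c[1]/c[2]*s['fy']+s['cy']
E
python3 - <<'E'
from h import *
o=robot.get_obs();print(o)
for n in('top','scene'):
    s=snap(n,n+'0.png');np.savez('/tmp/'+n+'.npz',**s);print(n,s['fx'],-np.array(s['R']).T@s['t'],np.round(s['R'],2).tolist())
E
```

```text
pics
{'time': 0.0, 'joint_positions': array([-1.34810919e+00,  8.79429312e-02,  1.37222626e+00, -2.84793655e-05,
        1.68359779e+00, -1.03112752e-01]), 'qvel': array([-0.00012061, -0.0003442 ,  0.0006552 , -0.00063143,  0.00184992,
       -0.00103261]), 'joint_torque': array([-2.08889905e-03, -3.40183961e+01, -3.02425361e+01,  7.16505619e-02,
        3.29523382e-02, -1.54313648e-04]), 'tool_pos': array([ 0.17589571, -0.52054199,  0.20432498]), 'ee_rot': array([-3.13942695e+00, -1.95649570e-04,  3.25796507e-01]), 'wrist_force': array([-0.13704687, -0.16497455, -0.96103398]), 'wrist_torque': array([0.00094677, 0.0031158 , 0.02075447]), 'finger_force': 0.0, 'width': 0.09394420869120088}
top 449.475772917046 [ 0.2831164  -0.05612735  1.68090862] [[0.03, -1.0, -0.0], [-0.98, -0.03, -0.19], [0.19, 0.01, -0.98]]
scene 412.0670798706295 [ 1.3594559  -0.54659486  0.7789558 ] [[0.51, 0.86, 0.01], [0.53, -0.31, -0.79], [-0.67, 0.41, -0.61]]
```

View pics/top0.png

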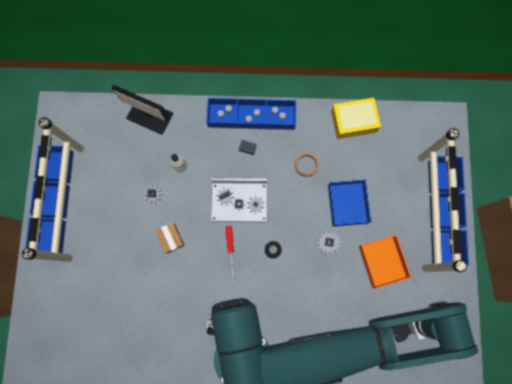

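View pics/scene0.png

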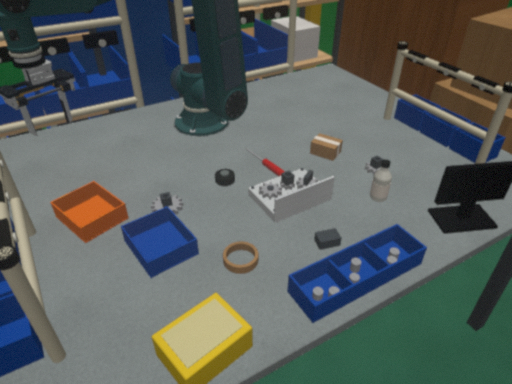

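```bash
python3 - <<'E'
from h import *
s=dict(np.load('/tmp/top.npz'));P=cloud(s);c=s['color'].astype(int)
I=s['color'][180:280,140:380]
for n,u,v,z in[('unit mid',239,204,.078),('in?',256,204,.05),('outbar',225,196,.078),('gL',152,194,.044),('gR',329,242,.044)]:
    print(n,ray(s,u,v,z).round(3))
# gears: pixels 5..60mm above table round each
for n,u,v in[('L',152,194),('R',329,242)]:
    w=P[v-22:v+22,u-22:u+22];m=((w[...,2]>.009)&(w[...,2]<.03))
    q=w[m];print(n,m.sum(),np.ptp(q[:,:2],axis=0),q.mean(0).round(3)); b=w[w[...,2]>.035];print(b.mean(0).round(3),len(b))
# bin
hsv=cv2.cvtColor(s['color'],cv2.COLOR_RGB2HSV)
m=cv2.inRange(hsv,(105,120,40),(130,255,255));m[:, :310]=0;m[:,390:]=0
k=cv2.findContours(m,0,1)[0];k=max(k,key=cv2.contourArea);q=np.array([ray(s,*p[0],.055)[:2] for p in k],np.float32);print('bin',cv2.minAreaRect(q))
# block top
m=(abs(P[...,2]-.03)<.006).astype(np.uint8);m[:,:200]=0;m[:,280:]=0;m[:170]=0;m[235:]=0
k=max(cv2.findContours(m,0,1)[0],key=cv2.contourArea);q=np.array([ray(s,*p[0],.03)[:2] for p in k],np.float32);r=cv2.minAreaRect(q);print('unit',r,cv2.boxPoints(r))
cv2.imwrite('pics/c.png',cv2.resize(cv2.cvtColor(I,cv2.COLOR_RGB2BGR),None,fx=3.3,fy=3.3,interpolation=2))
E
```

```text
unit mid [0.546 0.032 0.078]
in? [ 0.553 -0.029  0.05 ]
outbar [0.574 0.084 0.078]
gL [0.58  0.358 0.044]
gR [ 0.421 -0.298  0.044]
L 127 [0.15360516 0.16178525] [0.581 0.358 0.015]
[0.56  0.326 0.184] 58
R 306 [0.1530664  0.15598931] [ 0.427 -0.305  0.015]
[ 0.426 -0.28   0.282] 104
bin ((0.568009078502655, -0.3702096939086914), (0.1618211567401886, 0.13981132209300995), 6.5988006591796875)
unit ((0.562361478805542, 0.03293638676404953), (0.1435825675725937, 0.20495963096618652), 1.629846453666687) [[ 0.48768446  0.13333285]
 [ 0.49351403 -0.07154389]
 [ 0.63703847 -0.06746008]
 [ 0.6312089   0.13741666]]
```

View pics/c.png

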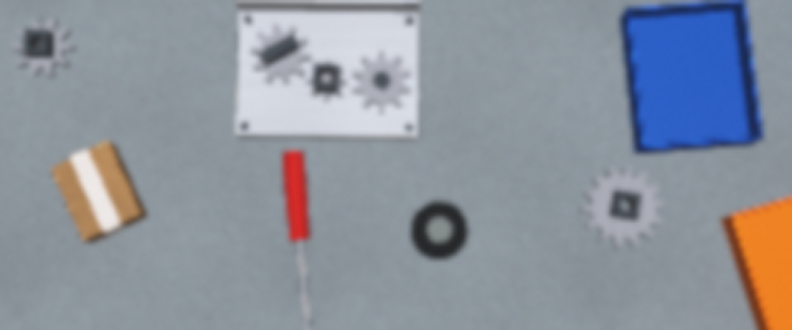

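```bash
python3 -m crank '[[0.47,[0.037,-0.029,-0.006],[0,0,0]],[0.47,[0.037,-0.029,-0.006],[0,0,0]],[0.47,[0.037,-0.029,-0.006],[0,0,0]],[0.47,[0.037,-0.029,-0.006],[0,0,0]],[0.47,[0.037,-0.029,-0.006],[0,0,0]],[0.47,[0.037,-0.029,-0.006],[0,0,0]],[0.47,[0.037,-0.029,-0.006],[0,0,0]]]'
python3 -m crank '[[0.47,[0.037,-0.029,-0.006],[0,0,0]],[0.47,[0.037,-0.029,-0.006],[0,0,0]],[0.47,[0.037,-0.029,-0.006],[0,0,0]],[0.47,[0.037,-0.029,-0.006],[0,0,0]],[0.47,[0.037,-0.029,-0.006],[0,0,0]],[0.47,[0.037,-0.029,-0.006],[0,0,0]],[0.47,[0.037,-0.029,-0.006],[0,0,0]],[0.47,[0,0,0],[0,0,0]]]'
python3 - <<'E'
from h import *
s=snap('wrist','w1.png');np.savez('/tmp/w1.npz',**s)
o=robot.get_obs();print(o['tool_pos'],o['ee_rot'],-np.array(s['R']).T@s['t'],np.round(s['R'],2).tolist(),s['fx'],proj(s,[.546,.032,.078]))
E
```

```text
time: 0.8
tool_pos: [0.3569, -0.244, 0.2474]
ee_rot: [-3.141, 0.0, 0.325]
wrist_force: [0.5, -0.9, 0.2]
width: 0.0502
finger_force: 0.0
time: 1.6
tool_pos: [0.5386, 0.0339, 0.2883]
ee_rot: [-3.14, 0.0, 0.333]
wrist_force: [-0.4, -0.6, -0.5]
width: 0.0501
finger_force: 0.0
[0.53740779 0.0315054  0.28826956] [-3.14092459e+00  2.05218462e-03  3.30294603e-01] [0.60778101 0.05863611 0.46727805] [[0.33, -0.95, -0.0], [-0.91, -0.32, 0.25], [-0.24, -0.08, -0.97]] 325.2123598914783 (np.float64(258.31635139989146), np.float64(160.81472531737953))
```

View pics/w1.png

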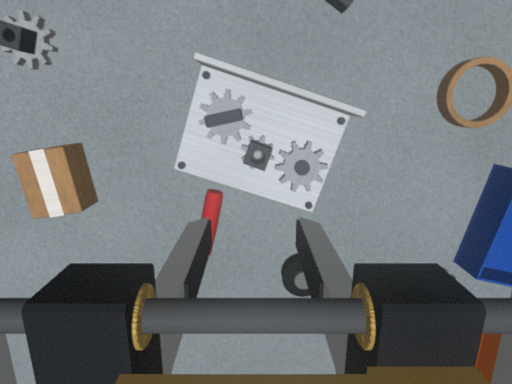

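```bash
cat >> h.py <<'E'
def blob(s,u,v,thr,r=8):
    "dark blob centroid near pixel"
    g=cv2.cvtColor(s['color'],cv2.COLOR_RGB2GRAY);u0,v0=int(u)-r,int(v)-r
    m=(g[v0:v0+2*r+1,u0:u0+2*r+1]<thr).astype(np.uint8)
    n,l,st,c=cv2.connectedComponentsWithStats(m)
    i=1+np.argmin([np.hypot(*(x-r)) - .05*st[j+1][4] for j,x in enumerate(c[1:])])
    return c[i]+[u0,v0],st[i][4]
def phase(s,c,z,n,radii,thr=None):
    "tooth phase deg (world, mod 360/n) from gray ring round c"
    g=cv2.cvtColor(s['color'],cv2.COLOR_RGB2GRAY).astype(np.float32);a=np.radians(np.arange(0,360,1));out=[]
    for r in radii:
        px=np.array([proj(s,[c[0]+r*np.cos(t),c[1]+r*np.sin(t),z]) for t in a],np.float32)
        I=cv2.remap(g,px[:,0].reshape(1,-1),px[:,1].reshape(1,-1),cv2.INTER_LINEAR)[0]
        F=np.sum(I*np.exp(-1j*n*a));out.append((round(r,4),round(abs(F)/180,1),round((-np.degrees(np.angle(F))/n)%(360/n),1)))
    return out # angle of BRIGHT maximum
E
python3 - <<'E'
from h import *
s=dict(np.load('/tmp/w1.npz'))
g=cv2.cvtColor(s['color'],cv2.COLOR_RGB2GRAY)
print('plate',g[180,215],'tooth ring',g[167,290:316],)
H=[]
for u,v in[(206,75),(342,121),(182,165),(309,205)]:
    c,n=blob(s,u,v,90);H.append(ray(s,*c,.03)[:2]);print(c,n,H[-1].round(4))
for a,b in[(1,0),(3,2)]: d=H[b]-H[a];print('len',np.hypot(*d),'yaw',np.degrees(np.arctan2(d[1],d[0]))-90)
print('holes mid',np.mean(H,0))
c,n=blob(s,302,167,80);print('hub',c,n,ray(s,*c,.053).round(4),ray(s,*c,.048).round(4))
# dark shapes: boss & bar
for nme,u,v,r in[('boss',258,154,18),('bar',224,117,24),('ten',20,38,25)]:
    u0=max(u-r,0);v0=v-r;m=cv2.inRange(g[v0:v0+2*r,u0:u0+2*r],0,75)
    k=max(cv2.findContours(m,0,1)[0],key=cv2.contourArea)
    q=np.array([ray(s,p[0][0]+u0,p[0][1]+v0,.078 if nme!='ten' else .044)[:2] for p in k],np.float32);print(nme,cv2.minAreaRect(q))
x,y=225,155
cv2.imwrite('pics/c2.png',cv2.resize(cv2.cvtColor(s['color'][45:215,170:370],cv2.COLOR_RGB2BGR),None,fx=3.5,fy=3.5,interpolation=2))
E
```

```text
plate 195 tooth ring [168 167 167 159 115  93  97  99  95  98 100  96  95 102  95 101  98  97
  95 116 153 167 170 167 164 163]
[207.  75.] 1 [0.6213 0.127 ]Traceback (most recent call last):
  File "<stdin>", line 7, in <module>
  File "h.py", line 23, in blob
    i=1+np.argmin([np.hypot(*(x-r)) - .05*st[j+1][4] for j,x in enumerate(c[1:])])
        ~~~~~~~~~^^^^^^^^^^^^^^^^^^^^^^^^^^^^^^^^^^^^^^^^^^^^^^^^^^^^^^^^^^^^^^^^^
    return _wrapfunc(a, 'argmin', axis=axis, out=out, **kwds)
    return _wrapit(obj, method, *args, **kwds)
    result = getattr(arr, method)(*args, **kwds)
ValueError: attempt to get argmin of an empty sequence
```

```bash
python3 - <<'E'
from h import *
s=dict(np.load('/tmp/w1.npz'))
g=cv2.cvtColor(s['color'],cv2.COLOR_RGB2GRAY)
H=[]
for u,v in[(206,75),(342,121),(182,165),(309,205)]:
    c,n=blob(s,u,v,140,6);H.append(ray(s,*c,.03)[:2]);print(c.round(1),n,H[-1].round(4))
for a,b in[(1,0),(3,2)]: d=H[b]-H[a];print('len',np.hypot(*d),'yaw',np.degrees(np.arctan2(d[1],d[0]))-90)
d=H[0]-H[2]+H[1]-H[3];print('yawx',np.degrees(np.arctan2(d[1],d[0])),np.hypot(*d)/2)
print('holes mid',np.mean(H,0))
c,n=blob(s,302,167,130,12);hb=ray(s,*c,.053);print('hub',c.round(1),n,hb.round(4))
print(phase(s,hb,.048,10,[.026,.028,.03,.032]))
for nme,u,v,r,t in[('boss',258,154,18,100),('bar',224,117,24,100),('ten',20,38,28,75)]:
    u0=max(u-r,0);v0=v-r;m=cv2.inRange(g[v0:v0+2*r,u0:u0+2*r],0,t)
    k=max(cv2.findContours(m,0,1)[0],key=cv2.contourArea)
    q=np.array([ray(s,p[0][0]+u0,p[0][1]+v0,.078 if nme!='ten' else .044)[:2] for p in k],np.float32);print(nme,cv2.minAreaRect(q))
cv2.imwrite('pics/c2.png',cv2.resize(cv2.cvtColor(s['color'][45:215,170:370],cv2.COLOR_RGB2BGR),None,fx=3.5,fy=3.5,interpolation=2))
E
```

```text
[205.8  74.8] 50 [0.6211 0.1286]
[340.6 120.5] 48 [ 0.6245 -0.0559]
[181.4 164.9] 42 [0.4987 0.1261]
[308.1 204.9] 41 [ 0.5022 -0.0583]
len 0.18452030178469758 yaw 1.0842269819856085
len 0.18436481675813438 yaw 1.089242692251588
yawx 1.1535371792998772 0.1223844702110578
holes mid [0.56161948 0.03512087]
hub [301.5 167.1] 193 [ 0.5525 -0.0252  0.053 ]
[(0.026, np.float64(17.2), np.float64(20.4)), (0.028, np.float64(25.6), np.float64(20.3)), (0.03, np.float64(28.2), np.float64(20.3)), (0.032, np.float64(28.1), np.float64(20.3))]
boss ((0.5527271032333374, 0.03611696884036064), (0.02746446430683136, 0.030070621520280838), 87.40536499023438)
bar ((0.5808424353599548, 0.08767728507518768), (0.012341242283582687, 0.04320283234119415), 31.077234268188477)
ten ((0.5866641998291016, 0.3530632257461548), (0.02605811133980751, 0.04280122369527817), 2.8067092895507812)
```

View pics/c2.png

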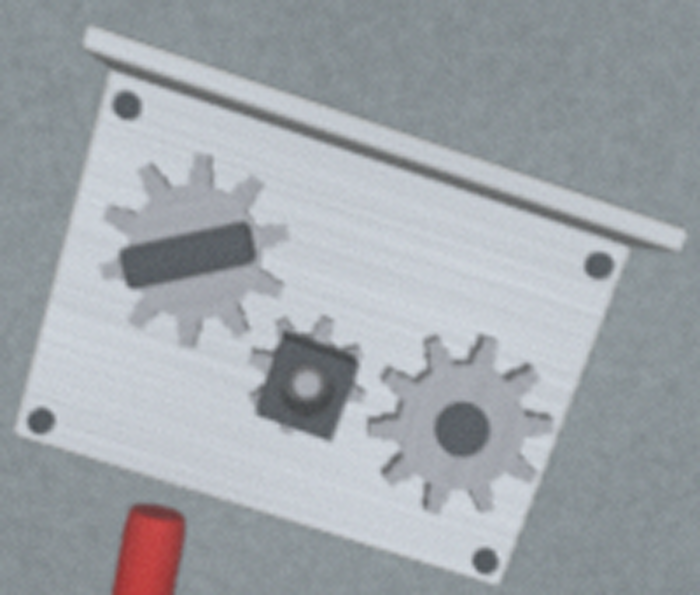

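```bash
python3 - <<'E'
from h import *
s=dict(np.load('/tmp/w1.npz'))
print('out',phase(s,(.5808,.0889),.048,10,[.028,.03,.032]))
E
python3 -m crank '[[0.47,[0,0,0.02],[0,0,7.2]],[0.47,[0,0,0.03],[0,0,7.2]],[0.47,[0,0,0.03],[0,0,7.1]],[0.47,[0.0144,-0.005,0.02],[0,0,0]],[0.47,[0,0,0.03],[0,0,0]],[0.47,[0,0,0.03],[0,0,0]],[0.47,[0,0,0],[0,0,0]]]'
python3 -m crank '[[0.47,[0,0,0.03],[0,0,0]],[0.47,[0,0,0.03],[0,0,0]],[0.47,[0,0,0.016],[0,0,0]],[0.47,[0,0,0],[0,0,0]],[0.47,[0,0,0],[0,0,0]]]'
```

```text
out [(0.028, np.float64(22.8), np.float64(31.2)), (0.03, np.float64(22.4), np.float64(31.0)), (0.032, np.float64(21.2), np.float64(31.1))]
time: 2.35
tool_pos: [0.5472, 0.0323, 0.124]
ee_rot: [3.141, 0.011, -0.051]
wrist_force: [-0.7, -0.4, 0.4]
width: 0.05
finger_force: 0.0
time: 2.85
tool_pos: [0.5522, 0.0329, 0.0552]
ee_rot: [3.141, -0.002, -0.05]
wrist_force: [0.1, -0.9, 0.4]
width: 0.05
finger_force: 0.0
```

```bash
python3 -m crank '[[0.47,[0,-0.0025,0.002],[0,0,0]],[0.47,[0,0,0],[0,0,0]],[1,[0,0,0],[0,0,0]],[1,[0,0,0],[0,0,0]],[1,[0,0,0],[0,0,0]],[1,[0,0,0],[0,0,0]],[1,[0,0,0],[0,0,0]]]'
python3 -m crank '[[1,[0,0,-0.01],[0,0,0]],[1,[0,0,-0.02],[0,0,0]],[1,[0,0,-0.03],[0,0,0]],[1,[0,0,-0.04],[0,0,0]],[1,[0,0,-0.04],[0,0,0]],[1,[0,0,-0.02],[0,0,0]],[1,[0,0,0],[0,0,0]],[1,[0,0,0],[0,0,0]]]'
```

```text
time: 3.55
tool_pos: [0.5517, 0.0358, 0.0518]
ee_rot: [3.141, -0.0, -0.05]
wrist_force: [-0.3, -0.6, 2.3]
width: 0.0276
finger_force: 30.0
time: 4.35
tool_pos: [0.5513, 0.0363, 0.2109]
ee_rot: [-3.141, 0.001, -0.049]
wrist_force: [0.3, 0.2, -1.7]
width: 0.0276
finger_force: 30.0
```

```bash
python3 -m crank '[[1,[0.0037,0.0405,0],[0,0,0]],[1,[0.0037,0.0405,0],[0,0,0]],[1,[0.0037,0.0405,0],[0,0,0]],[1,[0.0037,0.0405,0],[0,0,0]],[1,[0.0037,0.0405,0],[0,0,0]],[1,[0.0037,0.0405,0],[0,0,0]],[1,[0.0037,0.0405,0],[0,0,0]],[1,[0.0037,0.0405,0],[0,0,0]]]'
python3 -m crank '[[1,[0.0037,0.0405,0],[0,0,0]],[1,[0.0037,0.0405,0],[0,0,0]],[1,[0,0,0],[0,0,0]],[1,[0,0,0.04],[0,0,0]],[1,[0,0,0.04],[0,0,0]],[1,[0,0,0.03],[0,0,0]]]'
```

```text
time: 5.15
tool_pos: [0.5639, -0.2898, 0.2079]
ee_rot: [-3.138, 0.005, -0.049]
wrist_force: [0.6, 0.0, -0.3]
width: 0.0277
finger_force: 30.0
time: 5.75
tool_pos: [0.5665, -0.3679, 0.0956]
ee_rot: [-3.137, 0.006, -0.049]
wrist_force: [0.5, -0.0, -2.0]
width: 0.0279
finger_force: 30.0
```

```bash
python3 -m crank '[[1,[0,0,0.035],[0,0,0]],[1,[0,0,0.03],[0,0,0]],[1,[0,0,0],[0,0,0]],[0.47,[0,0,0],[0,0,0]],[0.47,[0,0,0],[0,0,0]],[0.47,[0,0,-0.04],[0,0,0]],[0.47,[0,0,-0.045],[0,0,0]],[0.47,[0,0,-0.045],[0,0,0]]]'
python3 -m crank '[[0.47,[0,0,-0.045],[0,0,0]],[0.47,[-0.0014,-0.0454,-0.015],[0,0,0]],[0.47,[-0.0014,-0.0454,0],[0,0,0]],[0.47,[-0.0014,-0.0454,0],[0,0,0]],[0.47,[-0.0014,-0.0454,0],[0,0,0]],[0.47,[-0.0014,-0.0454,0],[0,0,0]],[0.47,[-0.0014,-0.0454,0],[0,0,0]],[0.47,[-0.0014,-0.0454,0],[0,0,0]]]'
python3 - <<'E'
from h import *
np.savez('/tmp/t2.npz',**snap('top','t2.png'))
E
python3 -m crank '[[0.47,[-0.0014,-0.0454,0],[0,0,0]],[0.47,[-0.0014,-0.0454,0],[0,0,0]],[0.47,[-0.0014,-0.0454,0],[0,0,0]],[0.47,[-0.0014,-0.0454,0],[0,0,0]],[0.47,[-0.0014,-0.0454,0],[0,0,0]],[0.47,[-0.0014,-0.0454,0],[0,0,0]],[0.47,[-0.0014,-0.0454,0],[0,0,0]],[0.47,[-0.0014,-0.0454,0],[0,0,0]]]'
python3 -m crank '[[0.47,[-0.0014,-0.0454,0],[0,0,0]],[0.47,[0,0,0],[0,0,0]],[0.47,[0,0,0],[0,0,0]]]'
python3 - <<'E'
from h import *
s=snap('wrist');np.savez('/tmp/w2.npz',**s)
t=dict(np.load('/tmp/t2.npz'))
a=cv2.resize(t['color'][120:280,130:400],None,fx=1.9,fy=1.9);b=s['color']
I=np.zeros((384+a.shape[0],a.shape[1] if a.shape[1]>512 else 512,3),np.uint8);I[:a.shape[0],:a.shape[1]]=a;I[a.shape[0]:,:512]=b
I=I[:600]
cv2.imwrite('pics/w2.png',cv2.cvtColor(I,cv2.COLOR_RGB2BGR));print(a.shape,proj(s,[.58,.358,.044]))
o=robot.get_obs();print(o['tool_pos'],o['ee_rot'],o['joint_positions'])
E
```

```text
time: 6.55
tool_pos: [0.5692, -0.3705, 0.1712]
ee_rot: [3.139, -0.004, -0.049]
wrist_force: [0.7, -0.7, -0.6]
width: 0.05
finger_force: 0.0
time: 7.35
tool_pos: [0.5751, -0.0506, 0.2303]
ee_rot: [3.141, -0.007, -0.05]
wrist_force: [0.7, -0.2, -0.0]
width: 0.0496
finger_force: 0.0
time: 8.2
tool_pos: [0.5818, 0.3131, 0.2302]
ee_rot: [-3.139, -0.006, -0.049]
wrist_force: [0.5, 0.7, 0.3]
width: 0.0499
finger_force: 0.0
time: 8.5
tool_pos: [0.5823, 0.3575, 0.2286]
ee_rot: [-3.14, -0.003, -0.047]
wrist_force: [-0.6, 0.5, 0.2]
width: 0.05
finger_force: 0.0
(304, 513, 3) (np.float64(254.30837472676652), np.float64(172.33876719346193))
[0.58254564 0.35628466 0.22856514] [-3.14068511e+00 -3.09850787e-03 -4.92858799e-02] [ 4.66303438e-01  3.87589151e-01  9.63000179e-01 -7.55885424e-04
  1.78786009e+00  2.08622029e+00]
```

View pics/w2.png

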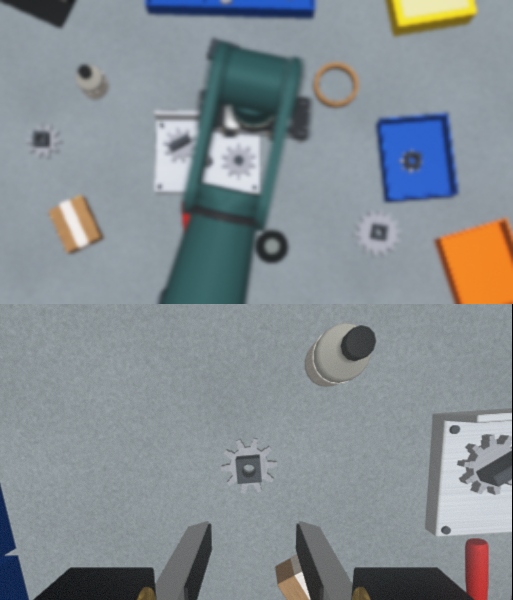

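```bash
python3 - <<'E'
from h import *
s=dict(np.load('/tmp/w2.npz'));g=cv2.cvtColor(s['color'],cv2.COLOR_RGB2GRAY)
u0,v0=222,138
w=g[v0:v0+56,u0:u0+56];print(w[::4,::3])
m=cv2.inRange(w,0,90);k=max(cv2.findContours(m,0,1)[0],key=cv2.contourArea);print(cv2.minAreaRect(k))
q=np.array([ray(s,p[0][0]+u0,p[0][1]+v0,.044)[:2] for p in k],np.float32);r=cv2.minAreaRect(q);print(r,cv2.moments(q)['m10']/cv2.moments(q)['m00'])
m=cv2.inRange(w,150,255)|cv2.inRange(w,0,90);
k=max(cv2.findContours(m,0,1)[0],key=cv2.contourArea)
q=np.array([ray(s,p[0][0]+u0,p[0][1]+v0,.014)[:2] for p in k],np.float32);print('disc',cv2.minEnclosingCircle(q))
for c in (r[0],cv2.minEnclosingCircle(q)[0]): print(phase(s,c,.014,10,[.028,.03,.032]))
cv2.imwrite('pics/c3.png',cv2.resize(cv2.cvtColor(s['color'][v0:v0+56,u0:u0+56],cv2.COLOR_RGB2BGR),None,fx=8,fy=8,interpolation=2))
E
```

```text
[[150 153 148 153 151 168 155 128 151 149 147 166 149 152 157 153 150 148
  154]
 [148 153 154 144 152 159 166 156 126 114 168 170 152 151 150 126 145 151
  147]
 [154 152 111 121 154 118 175 170 173 167 172 169 149 116 157 168 165 150
  151]
 [153 162 166 163 161 166 168 166 171 170 158 129 126 174 171 162 152 154
  153]
 [148 154 155 173 173  59  65  65  70  72  75  83  83 164 167 147 153 149
  154]
 [151 154 151 165 165  86  91  88  86  92  88  85  90 165 162 165 155 142
  156]
 [136 160 168 173 168  89  90  96 160 151 137  90  91 162 163 171 168 168
  158]
 [165 165 166 174 171  94  88  67 115 138 108  75  89 153 161 151 149 153
  150]
 [152 154 147 151 172  99  92  69  64  60  66  87  92 139 169 150 126 151
  154]
 [153 146 148 157 170 104  91  94  89  87  92  89  87 125 170 167 169 136
  154]
 [154 149 163 167 161 120  89  91  87  96 106 120 122 138 146 155 151 149
  151]
 [151 157 151 153 149 152 149 166 168 154 150 167 168 148 147 154 152 154
  145]
 [142 153 153 151 151 154 151 165 153 149 146 144 169 153 150 152 148 150
  153]
 [148 154 155 153 154 148 147 152 152 149 154 157 157 152 155 156 147 148
  146]]
((25.817646026611328, 26.629411697387695), (26.383596420288086, 22.39537811279297), 85.60128784179688)
((0.589090883731842, 0.36489877104759216), (0.030316760763525963, 0.02521992288529873), 1.6913508176803589) 0.5900341148175798
disc ((0.5813389420509338, 0.36394476890563965), 0.04831041395664215)
[(0.028, np.float64(3.6), np.float64(20.7)), (0.03, np.float64(2.9), np.float64(21.1)), (0.032, np.float64(0.5), np.float64(29.8))]
[(0.028, np.float64(6.6), np.float64(20.3)), (0.03, np.float64(8.7), np.float64(19.7)), (0.032, np.float64(5.8), np.float64(19.7))]
```

View pics/c3.png

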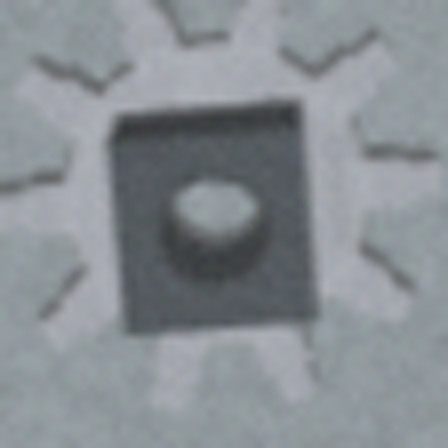

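```bash
python3 - <<'E'
from h import *
s=dict(np.load('/tmp/w2.npz'))
C=np.array([ray(s,222+x/8-.4,138+y/8-.4,.044)[:2] for x,y in[(115,143),(300,129),(320,315),(130,331)]])
print(C.round(4),C.mean(0))
for i in range(4):
    d=C[(i+1)%4]-C[i];print(np.hypot(*d),np.degrees(np.arctan2(d[1],d[0]))%90)
for c in (C.mean(0),):print(phase(s,c,.014,10,[.027,.029,.031,.033]))
E
```

```text
[[0.6003 0.3777]
 [0.6011 0.3516]
 [0.5742 0.3499]
 [0.5731 0.3772]] [0.58717513 0.36411792]
0.026100654136540224 1.6585549509935333
0.026910106643169427 3.651766237158739
0.027319007147367104 2.244371929471427
0.02717459386477527 1.0661542937709083
[(0.027, np.float64(9.8), np.float64(19.8)), (0.029, np.float64(7.9), np.float64(20.0)), (0.031, np.float64(4.5), np.float64(21.0)), (0.033, np.float64(4.2), np.float64(21.9))]
```

```bash
python3 -m crank '[[0.47,[0,0,0.02],[0,0,-5]],[0.47,[0.0048,-0.0075,0.035],[0,0,0]],[0.47,[0,0,0.04],[0,0,0]],[0.47,[0,0,0.04],[0,0,0]],[0.47,[0,0,0.03],[0,0,0]],[0.47,[0,0,0.02],[0,0,0]],[0.47,[0,0,0.01],[0,0,0]],[0.47,[0,0,0.008],[0,0,0]]]'
python3 -m crank '[[0.47,[0,0,0.003],[0,0,0]],[0.47,[0,0,0],[0,0,0]],[0.47,[0,0,0],[0,0,0]]]'
```

```text
time: 9.35
tool_pos: [0.5875, 0.3628, 0.0242]
ee_rot: [-3.141, -0.001, 0.036]
wrist_force: [-0.2, 0.3, 0.8]
width: 0.0502
finger_force: 0.0
time: 9.65
tool_pos: [0.5874, 0.3644, 0.0221]
ee_rot: [-3.141, -0.002, 0.038]
wrist_force: [1.0, 0.0, -0.6]
width: 0.0498
finger_force: 0.0
```

```bash
python3 -m crank '[[1,[0,0,0],[0,0,0]],[1,[0,0,0],[0,0,0]],[1,[0,0,0],[0,0,0]],[1,[0,0,0],[0,0,0]],[1,[0,0,-0.02],[0,0,0]],[1,[0,0,-0.04],[0,0,0]],[1,[0,0,-0.05],[0,0,0]],[1,[0,0,-0.04],[0,0,0]]]'
python3 -m crank '[[1,[0,0,-0.02],[0,0,0]],[1,[0,0,0],[0,0,0]],[1,[0,0,0],[0,0,0]]]'
python3 - <<'E'
from h import *
s=snap('wrist','w3.png');np.savez('/tmp/w3.npz',**s)
o=robot.get_obs();p=o['tool_pos'];print(p,o['ee_rot'],proj(s,[p[0],p[1],p[2]+.022]),proj(s,[p[0],p[1],p[2]-.008]),s['fx'],s['cx'],s['cy'])
E
```

```text
time: 10.45
tool_pos: [0.5863, 0.3641, 0.1718]
ee_rot: [3.142, 0.0, 0.038]
wrist_force: [1.0, 0.4, -3.0]
width: 0.028
finger_force: 30.0
time: 10.75
tool_pos: [0.5861, 0.3639, 0.1888]
ee_rot: [3.141, 0.002, 0.038]
wrist_force: [0.3, -0.1, -3.0]
width: 0.0278
finger_force: 30.0
[0.58551117 0.36356403 0.1871514 ] [3.13939365 0.00463376 0.03781554] (np.float64(256.29637593597084), np.float64(247.520794461653)) (np.float64(255.85931585602785), np.float64(226.65861835852994)) 325.2123598914783 253.29833366348097 188.68086207600516
```

View pics/w3.png

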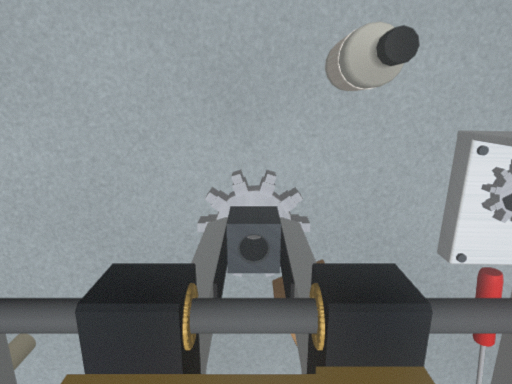

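```bash
python3 -m crank '[[1,[0,0,-0.01],[0,0,2.3]],[1,[-0.0068,0.0407,0],[0,0,0]],[1,[-0.0068,0.0407,0],[0,0,0]],[1,[-0.0068,0.0407,0],[0,0,0]],[1,[-0.0068,0.0407,0],[0,0,0]],[1,[-0.0068,0.0407,0],[0,0,0]],[1,[-0.0068,0.0407,0],[0,0,0]],[1,[0,0,0],[0,0,0]]]'
python3 -m crank '[[1,[0,0,0],[0,0,0]],[1,[0,0,0],[0,0,0]]]'
python3 - <<'E'
from h import *
s=snap('wrist');np.savez('/tmp/w4.npz',**s);g=cv2.cvtColor(s['color'],cv2.COLOR_RGB2GRAY)
o=robot.get_obs();p=o['tool_pos'];print(p,o['ee_rot'])
print('bore exp',proj(s,[p[0],p[1],p[2]+.022]))
for X in([.551,.0355,.064],[.5525,-.0252,.053],[.5808,.0889,.048],[.5808,.0889,.078]):print(np.round(proj(s,X),1))
c,n=blob(s,*proj(s,[.5525,-.0252,.053]),130,12);hb=ray(s,*c,.053);print('hub',c,n,hb);print(phase(s,hb,.048,10,[.028,.03,.032]))
print('out',phase(s,(.5808,.0889),.048,10,[.028,.03,.032]))
u,v=map(int,proj(s,[.555,.03,.048]))
u0=max(0,min(u-90,332))
cv2.imwrite('pics/c4.png',cv2.resize(cv2.cvtColor(s['color'][v-75:v+75,u0:u0+180],cv2.COLOR_RGB2BGR),None,fx=4,fy=4,interpolation=2));print('crop',u0,v-75)
E
```

```text
time: 11.6
tool_pos: [0.5432, 0.1151, 0.1973]
ee_rot: [3.138, 0.006, -0.008]
wrist_force: [0.1, 0.8, -3.0]
width: 0.0279
finger_force: 30.0
time: 11.8
tool_pos: [0.5445, 0.1207, 0.1985]
ee_rot: [-3.141, 0.003, -0.002]
wrist_force: [-0.3, 0.4, -1.9]
width: 0.0277
finger_force: 30.0
[0.54478374 0.12102746 0.19897606] [-3.14143441e+00  2.43248662e-03 -9.03931291e-04]
bore exp (np.float64(254.9685267913989), np.float64(247.74827817902545))
[341.3 173. ]
[398.4 169.2]
[286.2 140.8]
[289.3 144.5]
hub [397.30357143 168.58630952] 336 [ 0.55310717 -0.02405239  0.053     ]
[(0.028, np.float64(11.8), np.float64(20.3)), (0.03, np.float64(22.4), np.float64(20.3)), (0.032, np.float64(24.0), np.float64(20.3))]
out [(0.028, np.float64(23.1), np.float64(31.0)), (0.03, np.float64(24.4), np.float64(31.0)), (0.032, np.float64(23.4), np.float64(31.2))]
crop 252 90
```

View pics/c4.png

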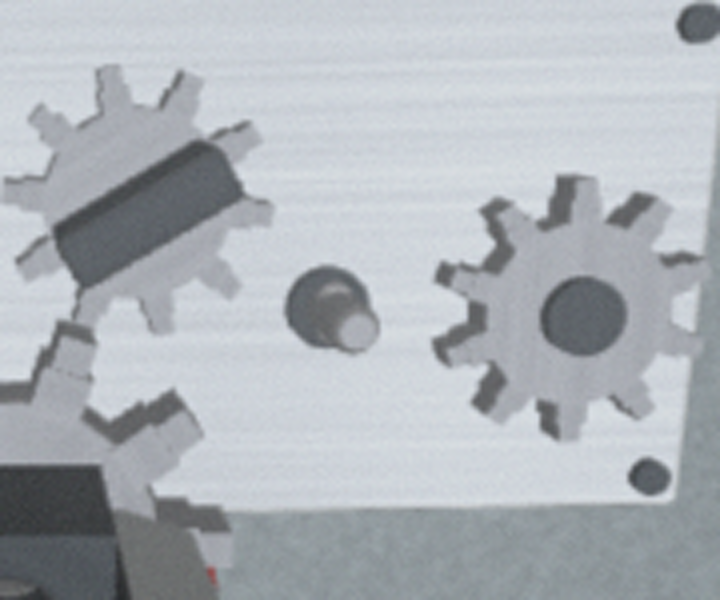

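```bash
python3 -m crank '[[1,[0.0022,0.03,0],[0,0,0]],[1,[0.0022,0.03,0],[0,0,0]],[1,[0.0023,0.0265,0],[0,0,0]],[1,[0,0,0.03],[0,0,0]],[1,[0,0,0.03],[0,0,0]],[1,[0,0,0.03],[0,0,0]],[1,[0,0,0.008],[0,0,0]],[1,[0,0,0],[0,0,0]]]'
python3 -m crank '[[1,[0,0,0.004],[0,0,0]],[1,[0,0,0],[0,0,0]],[1,[0,0,0],[0,0,0]]]'
```

```text
time: 12.65
tool_pos: [0.5506, 0.0345, 0.1005]
ee_rot: [-3.141, 0.004, -0.001]
wrist_force: [0.6, -0.2, -2.6]
width: 0.0279
finger_force: 30.0
time: 12.95
tool_pos: [0.5527, 0.0336, 0.1001]
ee_rot: [3.141, -0.003, -0.002]
wrist_force: [-0.0, 0.1, -3.6]
width: 0.0279
finger_force: 30.0
```

```bash
python3 -m crank '[[1,[0,0.0,0.006],[0,0,0]],[1,[0,0,0.004],[0,0,0]],[1,[0,0,0.003],[0,0,0]],[1,[0,0,0],[0,0,0]]]'; python3 -m crank '[[1,[0,0,0.002],[0,0,0]],[1,[0,0,0.002],[0,0,0]],[1,[0,0,0],[0,0,0]]]'; python3 -m crank '[[1,[0,0,0.002],[0,0,0]],[1,[0,0,0],[0,0,0]]]'
```

```text
time: 13.35
tool_pos: [0.5511, 0.0334, 0.0845]
ee_rot: [-3.142, 0.002, -0.002]
wrist_force: [-0.6, 0.7, -3.7]
width: 0.0278
finger_force: 30.0
time: 13.65
tool_pos: [0.5515, 0.0335, 0.0811]
ee_rot: [3.142, 0.001, -0.002]
wrist_force: [-0.3, -0.3, -3.4]
width: 0.0274
finger_force: 30.0
time: 13.85
tool_pos: [0.5516, 0.0334, 0.0792]
ee_rot: [3.141, 0.0, -0.002]
wrist_force: [0.8, 0.3, -2.7]
width: 0.0275
finger_force: 30.0
```

```bash
for i in 1; do python3 -m crank '[[1,[0,0,0.002],[0,0,0]],[1,[0,0,0.002],[0,0,0]],[1,[0,0,0],[0,0,0]],[1,[0,0,0],[0,0,0]]]'; done; python3 -m crank '[[1,[0,0,0.002],[0,0,0]],[1,[0,0,0],[0,0,0]],[1,[0,0,0],[0,0,0]]]'
```

```text
time: 14.25
tool_pos: [0.5516, 0.0334, 0.0754]
ee_rot: [3.141, 0.0, -0.002]
wrist_force: [-0.3, 0.0, -2.3]
width: 0.0279
finger_force: 30.0
time: 14.55
tool_pos: [0.5516, 0.0334, 0.0734]
ee_rot: [3.141, 0.0, -0.002]
wrist_force: [0.8, -0.0, -3.2]
width: 0.0278
finger_force: 30.0
```

```bash
python3 -m crank '[[1,[0,0,0.002],[0,0,0]],[1,[0,0,0.001],[0,0,0]],[1,[0,0,0],[0,0,0]]]'; python3 -m crank '[[1,[0,0,0.001],[0,0,0]],[1,[0,0,0.001],[0,0,0]],[1,[0,0,0],[0,0,0]],[1,[0,0,0],[0,0,0]]]'
```

```text
time: 14.85
tool_pos: [0.5515, 0.0335, 0.0701]
ee_rot: [3.142, 0.001, -0.002]
wrist_force: [-0.7, -0.1, -2.6]
width: 0.028
finger_force: 30.0
time: 15.25
tool_pos: [0.5517, 0.0334, 0.0684]
ee_rot: [3.141, 0.0, -0.002]
wrist_force: [-0.7, -0.3, -3.2]
width: 0.0278
finger_force: 30.0
```

```bash
python3 -m crank '[[1,[0,0,0.002],[0,0,0]],[1,[0,0,0.002],[0,0,0]],[1,[0,0,0],[0,0,0]]]'; python3 -m crank '[[1,[0,0,0.002],[0,0,0]],[1,[0,0,0.002],[0,0,0]],[1,[0,0,0],[0,0,0]]]';  python3 -m crank '[[1,[0,0,0.002],[0,0,0]],[1,[0,0,0.002],[0,0,0]],[1,[0,0,0],[0,0,0]]]'
```

```text
time: 15.55
tool_pos: [0.5514, 0.0335, 0.0639]
ee_rot: [3.142, 0.001, -0.002]
wrist_force: [-0.1, -0.0, -3.1]
width: 0.0279
finger_force: 30.0
time: 15.85
tool_pos: [0.5515, 0.0336, 0.0611]
ee_rot: [-3.141, 0.0, -0.002]
wrist_force: [-2.2, 1.1, 2.1]
width: 0.0279
finger_force: 30.0
time: 16.15
tool_pos: [0.5517, 0.034, 0.0566]
ee_rot: [-3.141, -0.0, -0.002]
wrist_force: [-1.1, 0.8, 1.9]
width: 0.0277
finger_force: 30.0
```

Past the balls; push the last bit until the force rises.

```bash
python3 -m crank '[[1,[0,0,0.001],[0,0,0]],[1,[0,0,0.001],[0,0,0]],[1,[0,0,0],[0,0,0]]]'; python3 -m crank '[[1,[0,0,0.001],[0,0,0]],[1,[0,0,0],[0,0,0]]]'
```

```text
time: 16.45
tool_pos: [0.5519, 0.0339, 0.0548]
ee_rot: [-3.141, -0.001, -0.002]
wrist_force: [-2.9, 3.4, 3.6]
width: 0.028
finger_force: 30.0
time: 16.65
tool_pos: [0.5519, 0.0339, 0.0548]
ee_rot: [-3.141, -0.001, -0.002]
wrist_force: [-4.2, 3.1, 8.8]
width: 0.0275
finger_force: 30.0
```

```bash
python3 -m crank '[[1,[0,0,0.0015],[0,0,0]],[1,[0,0,0],[0,0,0]]]'; python3 -m crank '[[0.55,[0,0,-0.002],[0,0,0]],[0.55,[0,0,0],[0,0,0]],[0.55,[0,0,0],[0,0,0]],[0.55,[0,0,-0.03],[0,0,0]],[0.55,[0,0,-0.04],[0,0,0]],[0.55,[0,0,-0.05],[0,0,0]],[0.55,[0,0,-0.05],[0,0,0]],[0.55,[0,0,0],[0,0,0]]]'
python3 -m crank '[[0.55,[0,0,0],[0,0,0]],[0.55,[0,0,0],[0,0,0]]]'
python3 - <<'E'
from h import *
s=snap('wrist');np.savez('/tmp/w5.npz',**s)
P=cloud(s)
for n,c,r0,r1 in[('mid',(.552,.0347),.018,.023),('in',(.553,-.0258),.013,.022),]:
    d=np.hypot(P[...,0]-c[0],P[...,1]-c[1]);m=(d>r0)&(d<r1)&(P[...,2]>.04)&(P[...,2]<.06);print(n,m.sum(),np.median(P[m][:,2]))
d=np.hypot(P[...,0]-.552,P[...,1]-.0347);m=(d<.014)&(P[...,2]>.07)&(P[...,2]<.095);print('boss top',np.median(P[m][:,2]))
u,v=map(int,proj(s,[.56,.035,.048]));print(u,v)
cv2.imwrite('pics/c5.png',cv2.resize(cv2.cvtColor(s['color'][v-70:v+70,u-100:u+100],cv2.COLOR_RGB2BGR),None,fx=4,fy=4,interpolation=2))
E
```

```text
time: 16.85
tool_pos: [0.552, 0.0339, 0.0547]
ee_rot: [-3.141, -0.001, -0.002]
wrist_force: [-7.0, 2.6, 14.1]
width: 0.0276
finger_force: 30.0
time: 17.65
tool_pos: [0.5557, 0.033, 0.2328]
ee_rot: [3.14, -0.016, -0.003]
wrist_force: [0.5, -0.8, 0.5]
width: 0.0426
finger_force: 0.0
time: 17.85
tool_pos: [0.5509, 0.0333, 0.2215]
ee_rot: [3.141, 0.004, -0.003]
wrist_force: [1.0, 1.2, 0.4]
width: 0.0424
finger_force: 0.0
mid 398 0.04761280758040716
in 794 0.04770566887127728
boss top 0.07751164076108355
252 163
```

View pics/c5.png

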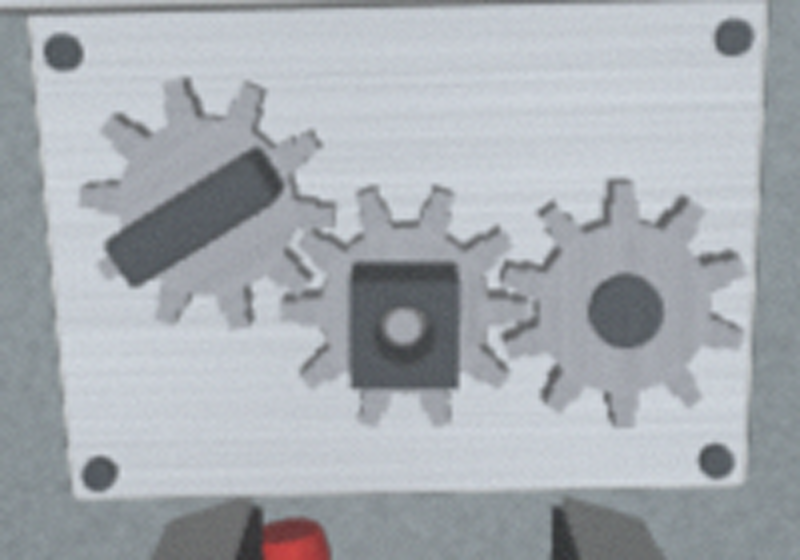

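```bash
python3 -c "
from bench import robot
print(robot.close_job())"
```

```text
the job is handed in; nothing more can be done
None
```

The small gear is in the blue bin and the ten-toothed gear is on the middle shaft, fully home (its top reads level with the input gear's, within 0.1 mm) and meshed on both sides. I didn't turn the output gear, because it already stood within about 1° of its meshing angle. I let go and handed the job in at about 18 s.

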